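# Start up the wet-grinding bench

### The arm

A 6-joint arm with a two-finger parallel gripper is mounted at the origin on the work surface. World frame = base frame: x ahead of the robot, y to its left, z up, the work surface at z = 0. Lengths are in m, angles in rad, forces in N, time in s.
With the tool pointing down it reaches from about 0.275 to 1 m from the base axis. Payload 8.4 kg.
Tool frame: the origin (TCP) lies midway between the tips of the shut fingers; the grasp point (between the pads) lies 19 mm behind it; z points along the fingers, x is the direction in which the jaws open and shut, and the axes are right-handed (so a half turn about z gives the same grasp; the last joint's range is limited). The gripper opens to 85 mm and grips with 20 to 120 N. Pads are 22 mm wide; open, the fingers measure 114 mm over their backs; the gripper's body (76 mm by 85 mm) begins 54 mm behind the grasp point. The pads swing forward as they close: fully open they stand 13 mm farther back than shut.
Start: joints at [1.263, 0.353, 1.633, -0, 1.155, -0.002], TCP at [0.188, 0.596, 0.231] pointing down, gripper open.
Joint ranges: [-2.63, 2.63], [-0.92, 2.1], [0.06, 2.66], [-1.3, 4.44], [0, 2.69], [-3.02, 3.02]. Speed limits (rad/s): [2.22, 2.22, 2.79, 3.14, 3.14, 3.14].

### API

Orientations are given as a unit quaternion [x, y, z, w].
In Python, from bench import status, camera, camera_params, ticket gives the robot as it stands.
- The arm moves only by the tool drive_tool, never from a script. Its argument "motion" is one flat list of numbers, 7 for each row, row after row: the finger opening in m, from 0 to 0.0854, then the shift along the tool's x, y, z in m, then the turn, a rotation vector about the tool's x, y, z in degrees. A call has 1 to 20 rows; each row shifts and turns the pose as measured when the row begins, along the tool's axes as they then stand; what a row does not reach is not made up. A row lasts 1/12 s, in which the tool goes at most 41.7 mm and 7.16 degrees, less where a joint would pass 70% of its speed; a pose out of reach is approached as far as the arm can. A call with a gripper value outside its range is refused whole. The fingers move at their own pace and stop on an object; "newtons" is the grip in N (left out, the last holds). Time passes only in rows, so rows that do not move let the fingers close. It gives the time, the measured TCP pose, the force and the opening at its end, in the units of the state.
- status.sense(): the state, without advancing time (a new reading comes with each control period).
- camera(name): name is "scene" or "top" or "wrist"; returns the picture (384x512x3 uint8, blue, green, red); there is no depth.
- camera_params(name): a dict with "fx", "fy", "cx", "cy" (pixels), "R" (3x3) and "t" (3): a world point X has camera coordinates R X + t. Camera axes: x right, y down, z forward; pixel columns grow to the right and rows downward; lengths in m; the calibration is good to about 2 mm. A picture is of the moment at which its call begins: read the wrist's pose just before it. camera_params takes no time and is no camera call; for the wrist camera it gives the pose at the moment of the call.
- ticket.job_done(): hands the job in, once; it reports no verdict.
The state is a dict: "time_s": time; "qpos": joint angles; "joint_vel": joint speeds; "joint_torque": joint torques, N m; "tool_pos": TCP position; "ee_rot": TCP orientation; "contact_force": force on the tool from outside, world axes, zero at the start; "ft_torque": the same for the moment, N m; "grip_width": finger opening in m.
Only numpy, scipy, OpenCV 4.12 (cv2) and the standard library are available. Lean on these libraries where they do the work, as an engineer would, in place of code of your own. Each camera call takes 0.05 s, during which the arm holds its last target.

### The job

Get the lapidary bench running for wet grinding: with the fingertips, lightly press three push-to-lock buttons fully down so that they stay down, in this order: the blue button of the water drip feed, then the yellow button of the mist extractor, then the green button of the lap controller. Press gently, leave the red stop button alone, do not shift or lift the three units, and do not disturb the pot, jar and stone that stand among them. Finish with the robot clear of everything.

Things in the scene. Friction and masses are not known exactly. Their poses are not given: they have to be found in the camera images.
- drip: Water drip feed, 1.0 kg: white base plate 90 x 130 mm; on it a brass valve block 50 x 50 mm, top 60 mm above the bench, with the blue button (36 mm to its own -y of the origin), and beside it a greenish clear round tank (axis 30 mm to its own +y) with a white lid 64 mm across, top 66 mm above the bench. Loose. Origin: centre of its underside; front faces its own -x.
- drip_button (a joint): The blue push-to-lock button of the drip feed. Its value in metres: 0 with the button all the way up (top 16 mm above the face it stands in), 0.010 locked fully down (top 6 mm above). May start up to 0.001 in. No return spring: it resists with about 3 N and stays where it is left; stop at 0.010. Its seat is rubber-mounted and sinks 0.4 mm per N, 5 mm at most. Cap 30 mm across.
- drip_button_top (a point): Centre of the top face of the blue button (moves with it).
- extractor: Mist extractor, 1.2 kg: grey box 120 x 100 mm, top 56 mm above the bench, round black grille in its front, black spout 36 mm across and 14 mm high on the rear of its top (35 mm behind the origin), and the yellow button on its top (20 mm in front of the origin). Loose. Origin: centre of its underside; front faces its own -x.
- extractor_button (a joint): The yellow push-to-lock button of the extractor. Its value in metres: 0 with the button all the way up (top 16 mm above the face it stands in), 0.010 locked fully down (top 6 mm above). May start up to 0.001 in. No return spring: it resists with about 3 N and stays where it is left; stop at 0.010. Its seat is rubber-mounted and sinks 0.4 mm per N, 5 mm at most. Cap 30 mm across.
- extractor_button_top (a point): Centre of the top face of the yellow button (moves with it).
- controller: Lap controller, 1.1 kg: aluminium box 90 x 130 mm with a black top 50 mm above the bench; on it the green button (10 mm in front of the origin, 34 mm to its own +y), the red stop button 68 mm away from it (34 mm to its own -y) and a small grey dial. Loose. Origin: centre of its underside; front faces its own -x.
- start_button (a joint): The green push-to-lock button of the controller. Its value in metres: 0 with the button all the way up (top 16 mm above the face it stands in), 0.010 locked fully down (top 6 mm above). May start up to 0.001 in. No return spring: it resists with about 3 N and stays where it is left; stop at 0.010. Its seat is rubber-mounted and sinks 0.4 mm per N, 5 mm at most. Cap 30 mm across.
- start_button_top (a point): Centre of the top face of the green button (moves with it).
- stop_button (a joint): The red mushroom stop button, 32 mm across, its top 12 mm above the controller's top. Value in metres: 0 up, 0.005 fully in (3.5 N); springs back. Not to be pressed.
- stop_button_top (a point): Centre of the top of the red stop button.
- pot: White ceramic pot, 72 mm across, 50 mm high, loose on the bench. Origin at the centre of its underside.
- grit_jar: Grit jar with an orange cap, 52 mm across, 65 mm high, loose on the bench. Origin at the centre of its underside.
- dressing_stone: Reddish dressing stone 80 x 30 mm, 25 mm high, lying loose on the bench, long side along its own x. Origin at the centre of its underside.
Things that resemble listed ones, but are neither listed nor needed, are in the scene too. Of the things like the grit_jar, leave any that is turquoise; of the rest the larger one is meant.

How it is judged:
By the outcome, as a careful person would: the job done as asked, in the order asked, and still so for the second after the job is handed in, with the robot touching nothing.
It also fails if it takes over 64 s, if anything falls off the work surface, if the arm or the gripper's body presses on something with over 40 N, if the wrist force passes 120 N, or if a joint passes its speed limit or range.

## Working session

There is one attempt and no reset: what is moved stays moved. The work goes in short steps, Python scripts to look and compute and a tool call to move; the robot and the scene stay as the last step left them, time stands still between calls to the robot, and variables do not carry over. Pictures are saved under pics/ and viewed, and the job is handed in when it is done.

Besides the shell and the picture viewer there is one more tool, called after "Emit:" by a JSON object that holds its "fn" and its "kwargs", one argument or row to a line. drive_tool: Moves the arm, as the interface text tells. Its arguments: {"type":"object","properties":{"motion":{"type":"array","items":{"type":"number"}},"newtons":{"type":"number"}},"required":["motion"]}

```bash
ls; mkdir -p pics
python3 - <<'E'
from bench import status,camera,camera_params
import cv2,json
s=status.sense(); print({k:(v if not hasattr(v,'tolist') else v.tolist()) for k,v in s.items()})
for n in("scene","top"):
    cv2.imwrite(f"pics/{n}0.png",camera(n)); p=camera_params(n); print(n,p)
E
```

```text
pics
{'time_s': 0.0, 'qpos': [1.2626322114498587, 0.3536629240853182, 1.6341271447842085, 2.217669632329357e-05, 1.155196647888248, -0.002400739914196393], 'joint_vel': [-0.0012208066102530923, 0.000615343962579365, -0.0002935588497060176, -0.0014862741328904418, -0.00011879550784010172, -0.00021170239349676867], 'joint_torque': [-0.003822436847258359, -60.52415370941162, -34.20680522918701, -0.00012192590020276839, 0.009159234759863466, -2.3574909278067935e-05], 'tool_pos': [0.18798897891057634, 0.5955632849421009, 0.2305554423664617], 'ee_rot': [0.8065448377182312, 0.5911725118730363, -0.0005691487728494892, 0.00040252387646568], 'contact_force': [-0.7349056367930064, 0.13082403502316176, 0.7686023189955976], 'ft_torque': [0.03385157017717931, 0.01551274089713073, -0.02033644387283437], 'grip_width': 0.08540979107376208}
scene {'fx': 382.60702789589936, 'fy': 382.60702789589936, 'cx': 260.5909791552209, 'cy': 188.56659855372683, 'R': array([[-0.88574473,  0.46412474,  0.00667105],
       [ 0.30969908,  0.60161894, -0.73630233],
       [-0.34574956, -0.65010989, -0.67661981]]), 't': array([ 0.50674019, -0.09838376,  1.15828924])}
top {'fx': 413.98297341646213, 'fy': 413.98297341646213, 'cx': 252.09274203922706, 'cy': 192.44700439586396, 'R': array([[ 0.02129169, -0.99969354,  0.01262925],
       [-0.99187229, -0.02270671, -0.1251949 ],
       [ 0.1254433 , -0.00986099, -0.99205178]]), 't': array([-0.01199856,  0.57923681,  1.15644745])}
```

View pics/scene0.png

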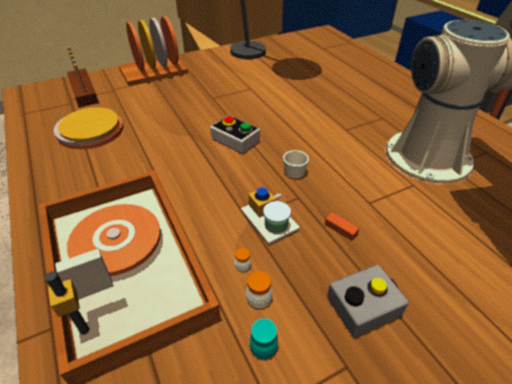

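View pics/top0.png

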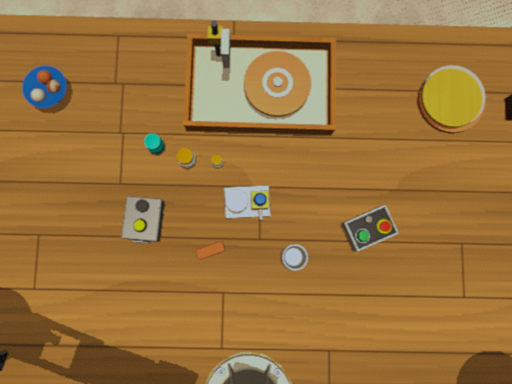

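The top view shows these buttons: blue at (260,200), yellow at (140,225), green at (363,236) and red at (385,227). The pot is at (295,257) and the stone at (210,250). The jar-like things are turquoise (153,143), large orange (186,158) and small orange (217,161). The large orange one is the grit jar, and none of them need touching.

```bash
cat > h.py <<'E'
import numpy as np,cv2
from bench import status,camera,camera_params
def ray(p,u,v):
    R=np.array(p['R']);t=np.array(p['t']);d=R.T@np.array([(u-p['cx'])/p['fx'],(v-p['cy'])/p['fy'],1]);return -R.T@t,d
def onz(p,u,v,z):
    c,d=ray(p,u,v);return c+d*(z-c[2])/d[2]
def proj(p,X):
    q=np.array(p['R'])@X+p['t'];return np.array([p['fx']*q[0]/q[2]+p['cx'],p['fy']*q[1]/q[2]+p['cy']])
def tri(a,b):
    (c1,d1),(c2,d2)=a,b;A=np.stack([d1,-d2],1);s=np.linalg.lstsq(A,c2-c1,rcond=None)[0]
    x,y=c1+s[0]*d1,c2+s[1]*d2;return (x+y)/2,np.linalg.norm(x-y)
def blobs(im,lo,hi,minA=15):
    h=cv2.cvtColor(im,cv2.COLOR_BGR2HSV);m=cv2.inRange(h,lo,hi)
    n,l,s,c=cv2.connectedComponentsWithStats(m)
    return [(c[i].round(1).tolist(),s[i].tolist()) for i in range(1,n) if s[i,4]>=minA]
COL={'blue':((105,120,60),(130,255,255)),'yellow':((24,150,120),(34,255,255)),'green':((50,120,60),(75,255,255)),'red':((0,200,120),(6,255,255))}
E
python3 - <<'E'
from h import *
for n in('top','scene'):
    im=cv2.imread(f'pics/{n}0.png')
    for k,(a,b) in COL.items(): print(n,k,blobs(im,a,b))
im=cv2.imread('pics/top0.png'); c=im[130:280,110:410]
cv2.imwrite('pics/topcrop.png',cv2.resize(c,None,fx=2.6,fy=2.6,interpolation=cv2.INTER_CUBIC))
im=cv2.imread('pics/scene0.png'); c=im[100:340,190:420]
cv2.imwrite('pics/scenecrop.png',cv2.resize(c,None,fx=2.4,fy=2.4,interpolation=cv2.INTER_CUBIC))
E
```

```text
top blue [([44.9, 87.2], [23, 66, 44, 42, 517]), ([259.8, 198.7], [255, 194, 11, 11, 69])]
top yellow [([214.3, 32.6], [208, 26, 15, 13, 110]), ([451.7, 97.3], [422, 69, 60, 58, 2659]), ([187.5, 158.0], [183, 153, 9, 9, 28]), ([216.8, 160.0], [213, 156, 8, 9, 40]), ([257.4, 202.2], [252, 192, 16, 17, 81]), ([265.8, 193.4], [261, 192, 8, 6, 21]), ([381.3, 226.0], [377, 219, 14, 15, 63]), ([138.9, 224.9], [134, 220, 11, 11, 94])]
top green [([362.7, 235.4], [358, 231, 11, 10, 89])]
top red [([385.0, 225.8], [380, 222, 10, 9, 51])]
scene blue [([434.0, 19.6], [407, 11, 56, 22, 532]), ([261.8, 192.3], [256, 188, 12, 10, 91])]
scene yellow [([228.0, 123.0], [222, 120, 13, 6, 24]), ([378.5, 284.2], [371, 278, 16, 13, 165])]
scene green [([244.7, 125.7], [240, 123, 11, 7, 51])]
scene red [([228.3, 118.9], [224, 117, 10, 5, 40])]
```

View pics/topcrop.png

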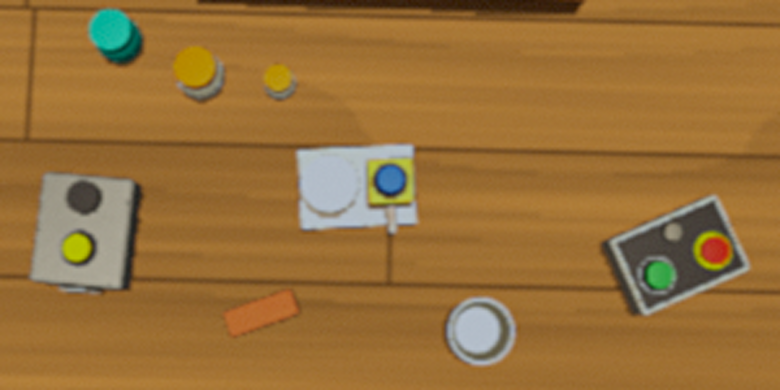

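View pics/scenecrop.png

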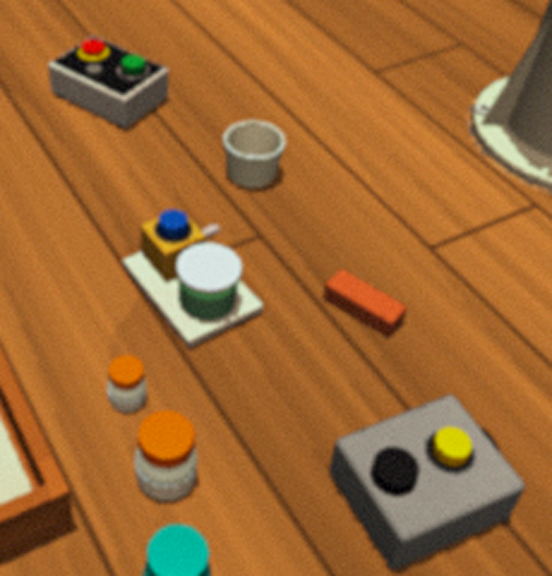

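Run:
```python
from h import *
T=camera_params('top');S=camera_params('scene');W=camera_params('wrist')
print(np.round(W['R'],2),-np.array(W['R']).T@W['t'],W['fx'])
P={'blue':((259.8,198.7),(261.8,192.3),.076),'yellow':((138.9,224.9),(378.5,284.2),.072),'green':((362.7,235.4),(244.7,125.7),.066),'red':((385,225.8),(228.3,118.9),.062)}
for k,(a,b,z) in P.items():
    x,g=tri(ray(T,*a),ray(S,*b)); print(k,x.round(4),'gap',g.round(4),'top@z',onz(T,*a,z).round(4),'sc@z',onz(S,*b,z).round(4))
im=cv2.imread('pics/top0.png')
for k,(u,v),z in(('pot',(295,257),.05),('jar',(185.5,156),.065),('stone',(210,250),.025),('lid',(236,199.5),.066),('spout',(141,205),.07)): print(k,onz(T,u,v,z).round(3))
```

```text
[[ 0.3   0.95 -0.  ]
 [ 0.9  -0.29  0.32]
 [ 0.3  -0.1  -0.95]] [0.10895554 0.62158415 0.37305656] 278.4087738558144
blue [ 0.5581 -0.0209  0.0716] gap 0.0006 top@z [ 0.5573 -0.0206  0.076 ] sc@z [ 0.5605 -0.017   0.076 ]
yellow [0.4776 0.3119 0.0699] gap 0.0001 top@z [0.4775 0.3114 0.072 ] sc@z [0.4789 0.3128 0.072 ]
green [ 0.4632 -0.31    0.0655] gap 0.0022 top@z [ 0.4622 -0.3092  0.066 ] sc@z [ 0.4643 -0.3101  0.066 ]
red [ 0.4904 -0.3734  0.0618] gap 0.0002 top@z [ 0.4905 -0.3733  0.062 ] sc@z [ 0.4904 -0.373   0.062 ]
pot [ 0.398 -0.123  0.05 ]
jar [0.676 0.192 0.065]
stone [0.412 0.117 0.025]
lid [0.555 0.046 0.066]
spout [0.533 0.309 0.07 ]
```

Every check holds: triangulated heights agree with the given ones to within about 4 mm, green to red is 69 mm, blue to the tank lid is 66 mm, and yellow to the spout is about 55 mm. Next I'll shut the fingers and travel high to above the blue button.

Emit:
{"fn": "drive_tool", "kwargs": {
  "motion": [0, -0.0264, 0.0299, 0.004, 0, 0, 0, 0, -0.0264, 0.0299, 0.004, 0, 0, 0, 0, -0.0264, 0.0299, 0.004, 0, 0, 0, 0, -0.0264, 0.0299, 0.004, 0, 0, 0, 0, -0.0264, 0.0299, 0.004, 0, 0, 0, 0, -0.0264, 0.0299, 0.004, 0, 0, 0, 0, -0.0264, 0.0299, 0.004, 0, 0, 0, 0, -0.0264, 0.0299, 0.004, 0, 0, 0, 0, -0.0264, 0.0299, 0.004, 0, 0, 0, 0, -0.0264, 0.0299, 0.004, 0, 0, 0, 0, -0.0264, 0.0299, 0.004, 0, 0, 0, 0, -0.0264, 0.0299, 0.004, 0, 0, 0, 0, -0.0264, 0.0299, 0.004, 0, 0, 0, 0, -0.0264, 0.0299, 0.004, 0, 0, 0, 0, -0.0264, 0.0299, 0.004, 0, 0, 0, 0, -0.0264, 0.0299, 0.004, 0, 0, 0, 0, -0.0264, 0.0299, 0.004, 0, 0, 0, 0, 0, 0, 0, 0, 0, 0, 0, 0, 0, 0, 0, 0, 0],
  "newtons": 20
}}

```text
time_s: 1.68
tool_pos: [0.5477, -0.0095, 0.155]
ee_rot: [0.805, 0.593, -0.001, -0.0]
contact_force: [-0.7, 1.0, 0.5]
grip_width: 0.0001
```

```bash
cat >> h.py <<'E'
def wlook(name):
    s=status.sense();p=camera_params('wrist');im=camera('wrist');cv2.imwrite('pics/%s.png'%name,im);return s,p,im
def rel(s,X):
    from scipy.spatial.transform import Rotation as Ro
    return Ro.from_quat(s['ee_rot']).as_matrix().T@(np.array(X)-s['tool_pos'])
E
python3 - <<'E'
from h import *
s,p,im=wlook('w1')
print(s['tool_pos'],s['joint_vel'],proj(p,s['tool_pos']))
for k,z in(('blue',.076),):
  for c,st in blobs(im,*COL[k]): print(c,st,onz(p,*c,z).round(4))
print(proj(p,np.array([.5573,-.0206,.076])))
E
```

```text
[ 0.54767529 -0.00951619  0.1550083 ] [-0.06155953  0.03385827 -0.03401096 -0.02107981 -0.0126176  -0.03192504] [256.63655445 247.45117684]
[249.8, 210.0] [233, 193, 34, 34, 833] [ 0.5548 -0.0183  0.076 ]
[248.18213584 213.23370065]
```

View pics/w1.png

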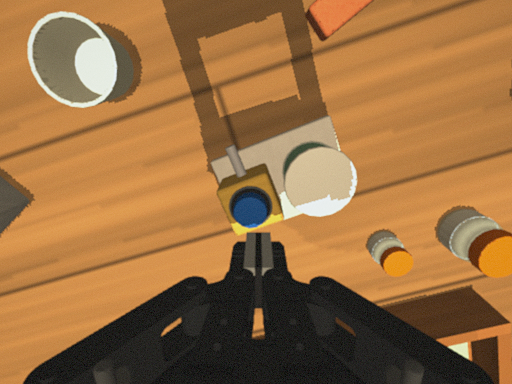

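The wrist view shows the blue cap at about (251,207), just ahead of the fingertips at (257,240). It gives (0.555, -0.018), the top view (0.557, -0.021). I'll use the mean.

Run:
```python
from h import *
s=status.sense(); print(s['tool_pos'],s['contact_force']); print(rel(s,[.556,-.0195,.082]).round(4))
```

```text
[ 0.54777225 -0.00922076  0.15511977] [ 0.23104735 -0.49488465 -0.73419826]
[-0.0073  0.011   0.0731]
```

Emit:
{"fn": "drive_tool", "kwargs": {
  "motion": [0, -0.004, 0.006, 0.02, 0, 0, 0, 0, -0.0035, 0.005, 0.02, 0, 0, 0, 0, 0, 0, 0.02, 0, 0, 0, 0, 0, 0, 0.01, 0, 0, 0, 0, 0, 0, 0, 0, 0, 0, 0, 0, 0, 0, 0, 0, 0]
}}

```text
time_s: 2.23
tool_pos: [0.5543, -0.0143, 0.0842]
ee_rot: [0.803, 0.596, -0.0, -0.0]
contact_force: [0.5, -1.0, 0.4]
grip_width: -0.0001
```

Run:
```python
from h import *
s=status.sense(); print(s['tool_pos'],s['contact_force']); print(rel(s,[.556,-.0195,.0635]).round(4))
wlook('w2')
```

```text
[ 0.55427116 -0.01428218  0.08416353] [ 0.52808864 -0.99053262  0.42365492]
[-0.0045  0.0032  0.0207]
```

View pics/w2.png

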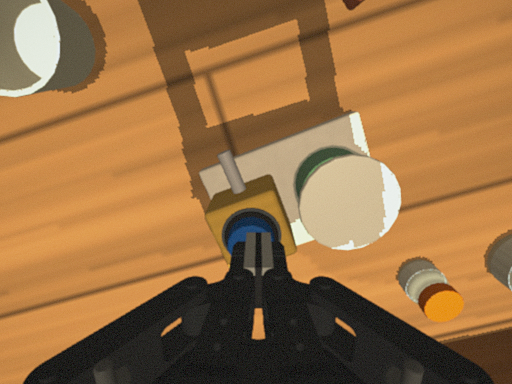

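Fingertips sit on the cap's near edge at (258,240), and the cap centre is near (250,235). I'll correct sideways first, then press in small steps.

Emit:
{"fn": "drive_tool", "kwargs": {
  "motion": [0, -0.005, 0.004, 0, 0, 0, 0, 0, 0, 0, 0.003, 0, 0, 0, 0, 0, 0, 0.003, 0, 0, 0, 0, 0, 0, 0.002, 0, 0, 0, 0, 0, 0, 0.002, 0, 0, 0, 0, 0, 0, 0.002, 0, 0, 0]
}}

```text
time_s: 2.78
tool_pos: [0.5595, -0.02, 0.0759]
ee_rot: [0.803, 0.596, 0.003, 0.002]
contact_force: [-0.6, 0.2, -0.2]
grip_width: 0.0003
```

Emit:
{"fn": "drive_tool", "kwargs": {
  "motion": [0, 0, -0.002, 0.002, 0, 0, 0, 0, 0, 0, 0.002, 0, 0, 0, 0, 0, 0, 0.002, 0, 0, 0, 0, 0, 0, 0.002, 0, 0, 0]
}}

```text
time_s: 3.12
tool_pos: [0.5583, -0.0195, 0.0679]
ee_rot: [0.803, 0.596, 0.003, 0.002]
contact_force: [0.3, -0.9, 2.3]
grip_width: -0.0001
```

Emit:
{"fn": "drive_tool", "kwargs": {
  "motion": [0, 0, 0, 0.002, 0, 0, 0, 0, 0, 0, 0.0015, 0, 0, 0]
}}

```text
time_s: 3.28
tool_pos: [0.5583, -0.0195, 0.064]
ee_rot: [0.803, 0.596, 0.003, 0.002]
contact_force: [-1.1, -0.6, 4.4]
grip_width: -0.0002
```

Emit:
{"fn": "drive_tool", "kwargs": {
  "motion": [0, 0, 0, 0.001, 0, 0, 0]
}}

```text
time_s: 3.37
tool_pos: [0.5583, -0.0195, 0.0629]
ee_rot: [0.803, 0.596, 0.003, 0.002]
contact_force: [-1.9, 0.6, 7.2]
grip_width: -0.0001
```

The force rose to 7.2 N, where a locked cap would give 7.7 N, so blue is at its stop. I'll lift straight up and check it with the camera.

Emit:
{"fn": "drive_tool", "kwargs": {
  "motion": [0, 0, 0, -0.005, 0, 0, 0, 0, 0, 0, -0.015, 0, 0, 0, 0, 0, 0, -0.03, 0, 0, 0, 0, 0, 0, -0.035, 0, 0, 0, 0, 0, 0, 0, 0, 0, 0]
}}

```text
time_s: 3.78
tool_pos: [0.5555, -0.0194, 0.1485]
ee_rot: [0.803, 0.596, 0.0, 0.0]
contact_force: [1.8, 0.4, 0.8]
grip_width: 0.0001
```

Run:
```python
from h import *
s,p,im=wlook('w3'); print(s['tool_pos'],s['contact_force'])
for c,st in blobs(im,*COL['blue']): print(c,st,onz(p,*c,.066).round(4))
cv2.imwrite('pics/top1.png',camera('top'))
print(rel(s,[.478,.312,.145]).round(4))
```

```text
[ 0.55548742 -0.01936756  0.1484936 ] [1.76910732 0.39335114 0.77549304]
[257.7, 199.3] [241, 183, 34, 33, 791] [ 0.5567 -0.0191  0.066 ]
[ 0.2947 -0.1701  0.0036]
```

View pics/w3.png

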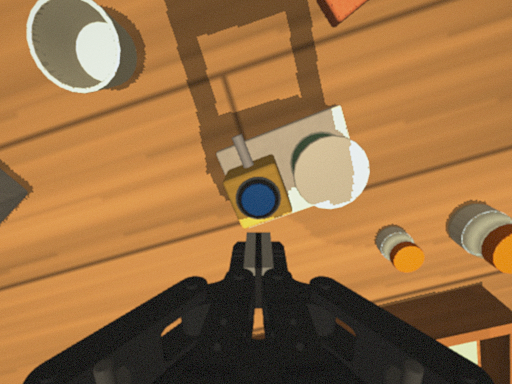

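The blue cap at (258,199) now sits low in its ring, and wrist and tool agree on its position. The plate and tank look undisturbed. Next is yellow.

Emit:
{"fn": "drive_tool", "kwargs": {
  "motion": [0, 0.033, -0.019, 0, 0, 0, 0, 0, 0.033, -0.019, 0, 0, 0, 0, 0, 0.033, -0.019, 0, 0, 0, 0, 0, 0.033, -0.019, 0, 0, 0, 0, 0, 0.033, -0.019, 0, 0, 0, 0, 0, 0.033, -0.019, 0, 0, 0, 0, 0, 0.033, -0.019, 0, 0, 0, 0, 0, 0.033, -0.019, 0, 0, 0, 0, 0, 0.033, -0.019, 0, 0, 0, 0, 0, 0, 0, 0, 0, 0, 0, 0, 0, 0, 0, 0, 0, 0]
}}

```text
time_s: 4.8
tool_pos: [0.4641, 0.3249, 0.1297]
ee_rot: [0.805, 0.594, -0.011, -0.003]
contact_force: [1.0, -1.2, -1.0]
grip_width: 0.0002
```

Run:
```python
from h import *
s,p,im=wlook('w4'); print(s['tool_pos'],s['contact_force'])
for c,st in blobs(im,*COL['yellow'],100): print(c,st,onz(p,*c,.072).round(4))
print(rel(s,[.478,.312,.08]).round(4))
for n in('blue',): print(blobs(cv2.imread('pics/top1.png'),*COL[n]))
```

```text
[0.4641252  0.32488785 0.12967563] [ 1.02162819 -1.16569485 -1.01587069]
[-0.0076  0.018   0.0495]
[([43.9, 87.6], [23, 66, 44, 42, 548])]
```

View pics/w4.png

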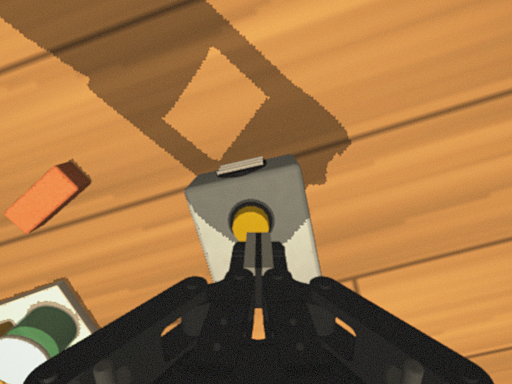

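Emit:
{"fn": "drive_tool", "kwargs": {
  "motion": [0, -0.0045, 0.009, 0.012, 0, 0, 0, 0, -0.003, 0.009, 0.012, 0, 0, 0, 0, 0, 0, 0.012, 0, 0, 0, 0, 0, 0, 0.005, 0, 0, 0, 0, 0, 0, 0, 0, 0, 0]
}}

```text
time_s: 5.27
tool_pos: [0.4804, 0.3036, 0.0814]
ee_rot: [0.806, 0.592, -0.013, -0.003]
contact_force: [0.6, 0.9, -0.7]
grip_width: -0.0
```

Run:
```python
from h import *
s,p,im=wlook('w5'); print(s['tool_pos'],s['contact_force'])
print(rel(s,[.478,.312,.0595]).round(4), proj(p,np.array([.478,.312,.072])))
```

```text
[0.48040503 0.30360622 0.08140634] [ 0.61784283  0.94611063 -0.72280844]
[ 0.0077 -0.0044  0.0219] [268.99362052 232.82799262]
```

View pics/w5.png

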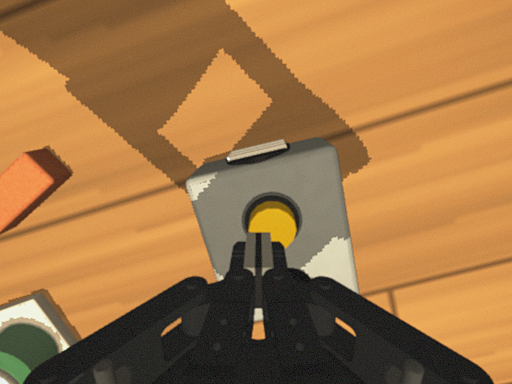

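Run:
```python
from h import *
p=camera_params('wrist');im=cv2.imread('pics/w5.png')
h=cv2.cvtColor(im,cv2.COLOR_BGR2HSV); print(h[215,270],h[205,272],h[240,290])
m=cv2.inRange(h,(18,170,90),(32,255,255)); m[:180]=0;m[260:]=0;m[:,:235]=0;m[:,310:]=0
pts=[]
for c in range(250,298,2):
    r=np.where(m[:,c])[0]
    if len(r): pts.append((c,r.min()))
for r in range(205,232):
    c=np.where(m[r])[0]
    if len(c): pts+= [(c.min(),r),(c.max(),r)]
pts=np.array(pts,float);A=np.c_[2*pts,np.ones(len(pts))];s=np.linalg.lstsq(A,(pts**2).sum(1),rcond=None)[0]
print(s[:2],np.sqrt(s[2]+s[0]**2+s[1]**2),onz(p,s[0],s[1],.072),onz(p,s[0],s[1],.071))
ss=status.sense();print(rel(ss,[.477,.312,.0595]))
```

```text
[ 23 221 224] [ 21 223 129] [ 22 222 224]
[271.78246015 224.63981903] 23.51027569191506 [0.47330779 0.31507677 0.072     ] [0.47375356 0.31497438 0.071     ]
[ 0.00748927 -0.00520059  0.02217683]
```

The wrist's circle fit gives (0.4735, 0.315) and the top view (0.4775, 0.311). I'll aim at the mean, which is well inside the 15 mm cap radius either way.

Emit:
{"fn": "drive_tool", "kwargs": {
  "motion": [0, 0.008, -0.006, 0, 0, 0, 0, 0, 0.002, -0.002, 0.002, 0, 0, 0, 0, 0, 0, 0.003, 0, 0, 0, 0, 0, 0, 0.001, 0, 0, 0]
}}

```text
time_s: 5.65
tool_pos: [0.4766, 0.3155, 0.0761]
ee_rot: [0.807, 0.59, -0.013, -0.003]
contact_force: [0.1, -0.2, 0.2]
grip_width: 0.0001
```

Emit:
{"fn": "drive_tool", "kwargs": {
  "motion": [0, -0.002, 0, 0.002, 0, 0, 0, 0, 0, 0, 0.002, 0, 0, 0, 0, 0, 0, 0.002, 0, 0, 0, 0, 0, 0, 0.002, 0, 0, 0, 0, 0, 0, 0.002, 0, 0, 0]
}}

```text
time_s: 6.07
tool_pos: [0.4761, 0.3144, 0.0668]
ee_rot: [0.806, 0.591, -0.011, -0.003]
contact_force: [0.5, -0.8, 3.1]
grip_width: 0.0
```

Emit:
{"fn": "drive_tool", "kwargs": {
  "motion": [0, 0, 0, 0.002, 0, 0, 0, 0, 0, 0, 0.002, 0, 0, 0]
}}

```text
time_s: 6.23
tool_pos: [0.4761, 0.3144, 0.0627]
ee_rot: [0.807, 0.591, -0.011, -0.003]
contact_force: [-1.6, 0.0, 3.1]
grip_width: 0.0001
```

Emit:
{"fn": "drive_tool", "kwargs": {
  "motion": [0, 0, 0, 0.002, 0, 0, 0, 0, 0, 0, 0.001, 0, 0, 0]
}}

```text
time_s: 6.4
tool_pos: [0.4761, 0.3144, 0.0594]
ee_rot: [0.807, 0.591, -0.011, -0.003]
contact_force: [-1.7, -0.5, 5.9]
grip_width: 0.0002
```

Emit:
{"fn": "drive_tool", "kwargs": {
  "motion": [0, 0, 0, 0.001, 0, 0, 0]
}}

```text
time_s: 6.48
tool_pos: [0.4761, 0.3144, 0.0585]
ee_rot: [0.807, 0.591, -0.011, -0.003]
contact_force: [-1.5, -1.2, 9.3]
grip_width: -0.0003
```

Yellow is at its stop: 9.3 N, expected about 8.8 N. I'll lift now.

Emit:
{"fn": "drive_tool", "kwargs": {
  "motion": [0, 0, 0, -0.005, 0, 0, 0, 0, 0, 0, -0.015, 0, 0, 0, 0, 0, 0, -0.03, 0, 0, 0, 0, 0, 0, -0.035, 0, 0, 0, 0, 0, 0, -0.02, 0, 0, 0, 0, 0, 0, 0, 0, 0, 0]
}}

```text
time_s: 6.98
tool_pos: [0.4771, 0.3144, 0.1647]
ee_rot: [0.807, 0.591, -0.014, -0.003]
contact_force: [0.7, 0.7, 1.1]
grip_width: 0.0001
```

Run:
```python
from h import *
s,p,im=wlook('w6'); print(s['tool_pos'],s['contact_force'])
print(rel(s,[.463,-.3095,.16]).round(4))
```

```text
[0.47705871 0.31442925 0.16469968] [0.68881306 0.72143611 1.13516235]
[-0.599   0.1748  0.0122]
```

View pics/w6.png

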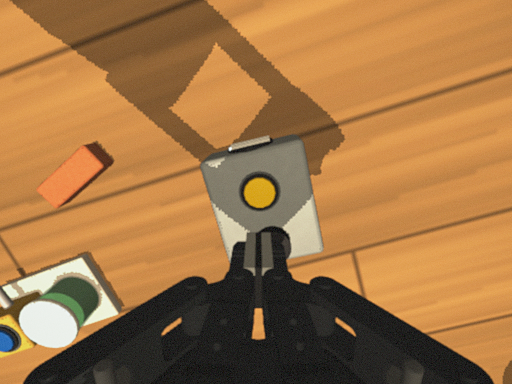

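Yellow at (259,193) sits down in its ring, and the box hasn't moved. Next is green.

Emit:
{"fn": "drive_tool", "kwargs": {
  "motion": [0, -0.0374, 0.011, 0, -0.6, 0.55, 0, 0, -0.0374, 0.011, 0, -0.6, 0.55, 0, 0, -0.0374, 0.011, 0, 0, 0, 0, 0, -0.0374, 0.011, 0, 0, 0, 0, 0, -0.0374, 0.011, 0, 0, 0, 0, 0, -0.0374, 0.011, 0, 0, 0, 0, 0, -0.0374, 0.011, 0, 0, 0, 0, 0, -0.0374, 0.011, 0, 0, 0, 0, 0, -0.0374, 0.011, 0, 0, 0, 0, 0, -0.0374, 0.011, 0, 0, 0, 0, 0, -0.0374, 0.011, 0, 0, 0, 0, 0, -0.0374, 0.011, 0, 0, 0, 0, 0, -0.0374, 0.011, 0, 0, 0, 0, 0, -0.0374, 0.011, 0, 0, 0, 0, 0, -0.0374, 0.011, 0, 0, 0, 0, 0, -0.0374, 0.011, 0, 0, 0, 0, 0, 0, 0, 0, 0, 0, 0, 0, 0, 0, 0, 0, 0, 0]
}}

```text
time_s: 8.53
tool_pos: [0.4515, -0.3353, 0.1397]
ee_rot: [0.805, 0.593, -0.006, -0.009]
contact_force: [-0.3, 0.9, 0.2]
grip_width: -0.0002
```

Run:
```python
from h import *
s,p,im=wlook('w7'); print(s['tool_pos'],s['ee_rot'],s['contact_force'])
for k,z in(('green',.066),('red',.062)):
  for c,st in blobs(im,*COL[k],100): print(k,c,st,onz(p,*c,z).round(4))
print(rel(s,[.463,-.3095,.08]).round(4))
```

```text
[ 0.45149808 -0.3352729   0.13969124] [ 0.80521267  0.59288468 -0.0061161  -0.00910538] [-0.25900397  0.87250398  0.22810429]
green [287.9, 203.2] [271, 185, 35, 37, 996] [ 0.4588 -0.3106  0.066 ]
red [224.3, 250.1] [214, 235, 29, 32, 415] [ 0.4864 -0.3769  0.062 ]
[0.028  0.0046 0.0596]
```

View pics/w7.png

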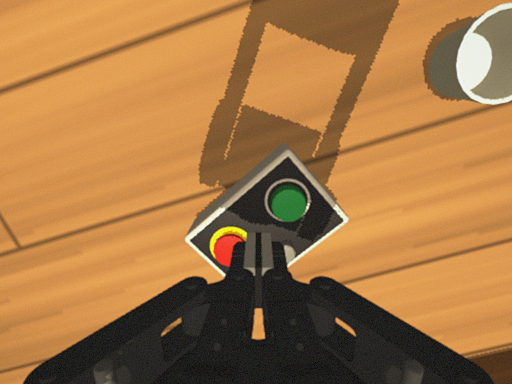

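Green is at (288,203) and red at (224,250), 72 mm apart by the wrist view. The green estimate agrees with the top view to 4 mm. I'll move sideways first, then look again before descending.

Emit:
{"fn": "drive_tool", "kwargs": {
  "motion": [0, 0.014, 0.002, 0, 0, 0, 0, 0, 0.013, 0.001, 0, 0, 0, 0, 0, 0, 0, 0, 0, 0, 0, 0, 0, 0, 0.02, 0, 0, 0, 0, 0, 0, 0.02, 0, 0, 0, 0, 0, 0, 0.01, 0, 0, 0, 0, 0, 0, 0, 0, 0, 0]
}}

```text
time_s: 9.17
tool_pos: [0.4632, -0.2988, 0.0871]
ee_rot: [0.802, 0.597, -0.006, -0.01]
contact_force: [0.1, -0.1, 0.4]
grip_width: -0.0
```

Run:
```python
from h import *
s,p,im=wlook('w8'); print(s['tool_pos'],s['ee_rot'],s['contact_force'])
print(rel(s,[.461,-.310,.0535]).round(4),proj(p,np.array([.461,-.31,.066])))
```

```text
[ 0.46322447 -0.29879011  0.08712213] [ 0.80216442  0.59698679 -0.00624453 -0.01000059] [ 0.06069395 -0.07014621  0.35474315]
[-0.0114  0.0019  0.0336] [239.34491448 233.02706944]
```

View pics/w8.png

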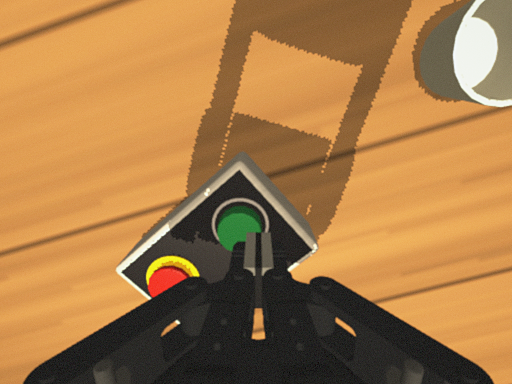

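Green is centred at (240,230), and my target projects to (239,233). I'll shift 10 mm and press.

Emit:
{"fn": "drive_tool", "kwargs": {
  "motion": [0, -0.008, 0.001, 0, 0, 0, 0, 0, 0, 0, 0.004, 0, 0, 0, 0, 0, 0, 0.004, 0, 0, 0]
}}

```text
time_s: 9.47
tool_pos: [0.4636, -0.3076, 0.0821]
ee_rot: [0.802, 0.598, -0.006, -0.008]
contact_force: [-0.4, -1.1, 1.1]
grip_width: 0.0003
```

Emit:
{"fn": "drive_tool", "kwargs": {
  "motion": [0, -0.001, -0.002, 0.003, 0, 0, 0, 0, 0, 0, 0.003, 0, 0, 0, 0, 0, 0, 0.003, 0, 0, 0, 0, 0, 0, 0.002, 0, 0, 0, 0, 0, 0, 0.002, 0, 0, 0]
}}

```text
time_s: 9.88
tool_pos: [0.4612, -0.3092, 0.0689]
ee_rot: [0.802, 0.597, -0.005, -0.007]
contact_force: [-0.4, 0.6, 0.9]
grip_width: -0.0002
```

Next I'll go down to about z = 0.053.

Emit:
{"fn": "drive_tool", "kwargs": {
  "motion": [0, 0, 0, 0.002, 0, 0, 0, 0, 0, 0, 0.002, 0, 0, 0, 0, 0, 0, 0.002, 0, 0, 0, 0, 0, 0, 0.002, 0, 0, 0, 0, 0, 0, 0.002, 0, 0, 0]
}}

```text
time_s: 10.3
tool_pos: [0.4612, -0.3093, 0.0583]
ee_rot: [0.802, 0.597, -0.005, -0.007]
contact_force: [-0.2, 1.1, 2.1]
grip_width: -0.0
```

Emit:
{"fn": "drive_tool", "kwargs": {
  "motion": [0, 0, 0, 0.002, 0, 0, 0, 0, 0, 0, 0.001, 0, 0, 0]
}}

```text
time_s: 10.47
tool_pos: [0.4612, -0.3093, 0.055]
ee_rot: [0.802, 0.597, -0.005, -0.007]
contact_force: [-0.9, 0.2, 2.3]
grip_width: 0.0001
```

Emit:
{"fn": "drive_tool", "kwargs": {
  "motion": [0, 0, 0, 0.001, 0, 0, 0, 0, 0, 0, 0.001, 0, 0, 0]
}}

```text
time_s: 10.63
tool_pos: [0.4612, -0.3093, 0.053]
ee_rot: [0.802, 0.597, -0.005, -0.007]
contact_force: [-2.2, 1.6, 6.8]
grip_width: 0.0
```

At the stop: 6.8 N, expected 7.5 N. I'll lift well clear.

Emit:
{"fn": "drive_tool", "kwargs": {
  "motion": [0, 0, 0, -0.005, 0, 0, 0, 0, 0, 0, -0.015, 0, 0, 0, 0, 0, 0, -0.03, 0, 0, 0, 0, 0, 0, -0.035, 0, 0, 0, 0, 0, 0, -0.035, 0, 0, 0, 0, 0, 0, -0.02, 0, 0, 0, 0, 0, 0, 0, 0, 0, 0]
}}

```text
time_s: 11.22
tool_pos: [0.4623, -0.3089, 0.1974]
ee_rot: [0.802, 0.597, -0.006, -0.01]
contact_force: [1.0, -1.1, 0.6]
grip_width: -0.0001
```

Run:
```python
from h import *
s,p,im=wlook('w9'); print(s['tool_pos'],s['contact_force'])
for n in('top','scene'): cv2.imwrite(f'pics/{n}2.png',camera(n))
a=cv2.imread('pics/top2.png')[130:280,110:410];b=cv2.imread('pics/scene2.png')[100:340,190:420]
cv2.imwrite('pics/topcrop2.png',cv2.resize(a,None,fx=2.6,fy=2.6,interpolation=cv2.INTER_CUBIC))
cv2.imwrite('pics/scenecrop2.png',cv2.resize(b,None,fx=2.4,fy=2.4,interpolation=cv2.INTER_CUBIC))
for n in('top','scene'):
    im=cv2.imread(f'pics/{n}2.png')
    for k,(q,r) in COL.items(): print(n,k,[x[0] for x in blobs(im,q,r)])
```

```text
[ 0.46226184 -0.30888482  0.19738002] [ 1.04881173 -1.10908185  0.58206194]
top blue [[44.3, 87.1], [259.4, 199.1]]
top yellow [[214.1, 32.7], [451.7, 97.3], [187.2, 158.0], [216.9, 159.8], [257.3, 202.3], [265.4, 193.1], [139.7, 225.1]]
top green [[362.4, 235.4]]
top red []
scene blue [[429.4, 19.8], [261.8, 194.6]]
scene yellow [[228.2, 123.0], [377.5, 286.7]]
scene green [[245.2, 128.0]]
scene red [[228.4, 118.9]]
```

View pics/w9.png

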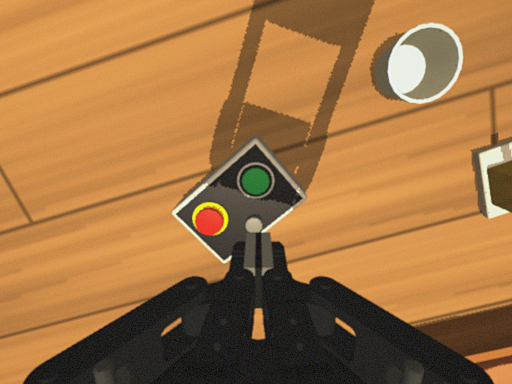

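View pics/scenecrop2.png

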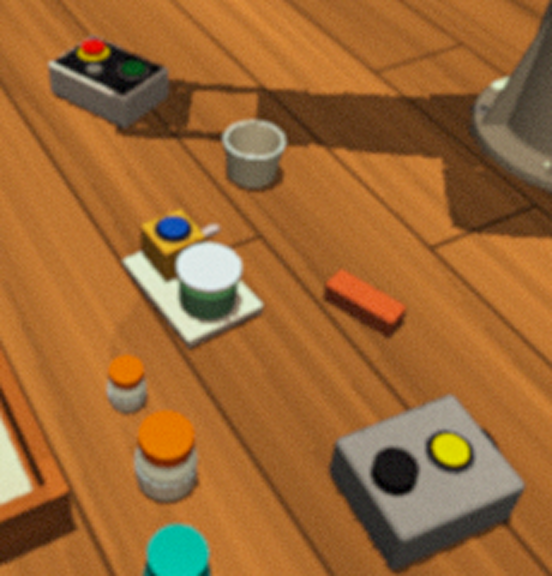

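View pics/topcrop2.png

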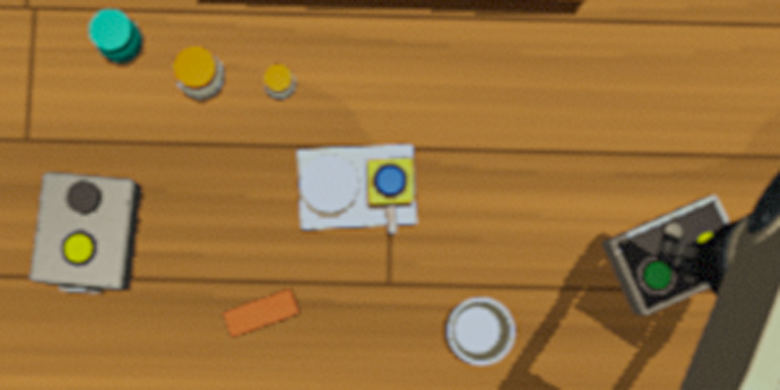

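All three caps sit low in their rings: crop pixels are blue (173,228), yellow (450,450) and green (133,69). The red button is still up at (93,46). The units, pot, jars and stone are at their starting pixels, and the tool hangs free at z = 0.197. I'm handing the job in.

Run:
```python
from bench import status,ticket
print(status.sense()['joint_vel'].round(3) if hasattr(status.sense()['joint_vel'],'round') else status.sense()['joint_vel'])
print(ticket.job_done())
```

```text
[-0.001  0.025  0.02  -0.001 -0.002  0.   ]
the job is handed in; nothing more can be done
None
```

I pressed the blue, yellow and green buttons in that order with the shut fingertips, then lifted clear and handed the job in at about 11.4 s.

- **Presses:** The highest readings were about 7, 9 and 7 N. Each rose above the roughly 3 N sliding resistance at the height where a locked cap should stop, so all three were on their stops.
- **Final pictures:** All three caps sit low in their rings and the red button is up. The three units, pot, jars and stone look unmoved. The tool stood 0.197 m above the bench, touching nothing.
- **Checks that disagreed:** For yellow, the wrist and top views differed by about 5 mm, so I aimed between them, well inside the cap. In the last top view the arm hid the red button, so I checked it in the scene and wrist views instead.

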